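# Refill a candy-box cell from the flap-fronted caddy

### The arm

A 6-joint arm with a two-finger parallel gripper is mounted at the origin on the work surface. World frame = base frame: x ahead of the robot, y to its left, z up, the work surface at z = 0. Lengths are in m, angles in degrees, forces in N, time in s.
With the tool pointing down it reaches from about 0.25 to 0.725 m from the base axis. Payload 9.7 kg.
Tool frame: the origin (TCP) lies at the very end of the fingers, on their centre line; the grasp point (between the pads) lies grasp_offset behind it (grasp_offset is the distance from the TCP to the grasp point, in m); z points along the fingers, y is the line along which they close (so a half turn about z gives the same grasp; the last joint's range is limited). The gripper opens to 85 mm and grips with 20 to 120 N. Pads are 22 mm wide; open, the fingers measure 114 mm over their backs; the gripper's body (76 mm by 85 mm) begins 54 mm behind the grasp point. The pads swing forward as they close: fully open they stand 13 mm farther back than shut.
Start: joints at [-68.125, 4.979, 10.078, 95.1, 0, 90], TCP at [0.205, -0.51, 0.231] pointing down, gripper open.
Joint ranges: [-179.16, 179.16], [-48.56, 103.87], [-65.8, 70.77], [-126.05, 130.52], [-82.76, 87.17], [-180, 180]. Speed limits (degrees/s): [127.2, 127.2, 147.25, 180, 180, 180].

### API

Orientations are given as [roll, pitch, yaw] about the fixed x, y, z axes, in that order (R = Rz(yaw) Ry(pitch) Rx(roll)).
In Python, from workcell import get_obs, camera, calibration, job_done, recognise, cut_out, mark_of, grasp_offset gives the robot as it stands.
- The arm moves only by the tool servo_tool, never from a script. Its argument "moves" is a list of rows, each a list of 3 entries, a list of its own where there are three numbers: the turn, a rotation vector about the tool's x, y, z in degrees, then the shift along the tool's x, y, z in m, then the opening in per cent of the stroke, from 0 (shut) to 100 (fully open). In form: [[[ax, ay, az], [x, y, z], claw], ...]. A call has 1 to 12 rows; each row shifts and turns the commanded pose from where the row before left it, along the tool's axes as they then stand; what a row does not reach is not made up. A row lasts 1/10 s, in which the tool goes at most 50 mm and 8.59 degrees, less where a joint would pass 70% of its speed; a pose out of reach is approached as far as the arm can. A call is refused whole if a number of a shift passes 0.05 or a number of a turn 8.59, either way. A call with a gripper value outside its range is refused whole. The fingers move at their own pace and stop on an object; "force" is the grip in N (left out, the last holds). Time passes only in rows, so rows that do not move let the fingers close. It gives the time, the measured TCP pose, the force, the opening and the grip force at its end, in the units of the state.
- get_obs(): the state, without advancing time (a new reading comes with each control period).
- camera(name): name is "scene" or "top" or "wrist"; returns (picture, depth): 384x512x3 uint8, red, green, blue; 384x512 float32, m along the optical axis (not along the pixel's ray), 0 where there is no reading.
- calibration(name): a dict with "camera_matrix" (3x3 intrinsics, pixels), "R" (3x3) and "t" (3): a world point X has camera coordinates R X + t. Camera axes: x right, y down, z forward; pixel columns grow to the right and rows downward; lengths in m; the calibration is good to about 2 mm. The wrist camera is an equidistant fisheye: a pixel r from the principal point sees the ray r / f radians off the axis. A picture is of the moment at which its call begins: read the wrist's pose just before it. calibration takes no time and is no camera call; for the wrist camera it gives the pose at the moment of the call.
- job_done(): hands the job in; it is judged then, once.
Trained networks look in the newest picture that a camera, given by its name, has taken for a name from the list of things; names that differ only in an ending like _2 or _b are one class to them, and where a whole thing is asked for, a point or a joint stands for the part that bears it (a point fixed in the world has none). Each returns a list of dicts, best first, with "score" (0 to 1); they miss things now and then, are a little off and sometimes report something else, mostly with a low value. They report only what shows in the picture. A call takes as long as a camera call. They do not tell look-alikes from the thing itself.
- recognise(name, camera): "xyz" ([x, y, z] in m, in the coordinates of the camera as it stood for that picture, good to about 4 mm: the middle of the surface that is visible of it).
- cut_out(name, camera): "mask" (384x512 bool, what is visible of it).
- mark_of(name, camera): "xyz" ([x, y, z] in m, in the coordinates of the camera as it stood for that picture, good to about 4 mm: a listed point, or the origin of a listed thing).
The state is a dict: "time": time; "q": joint angles; "qd": joint speeds; "joint_efforts": joint torques, N m; "ee_pos": TCP position; "tcp_rot": TCP orientation; "wrist_force": force on the tool from outside, world axes, zero at the start; "torque": the same for the moment, N m; "opening": finger opening in m; "grasp_force": force on a finger pad.
Only numpy, scipy, OpenCV 4.12 (cv2) and the standard library are available. Lean on these libraries where they do the work, as an engineer would, in place of code of your own. Each camera call takes 0.05 s, during which the arm holds its last target. There are 200 camera calls.

### The job

Guests are coming: lift the red-knobbed lid off the candy box and lay it knob-up on the slatted tray, well on and flat, clear of the cups. Then take the sweet caddy and tip it, just far enough that its flap swings open, so that all five sweets roll into the uncovered cell, and stand the caddy upright again in the middle of its board. Do not touch the sweets with the gripper, never turn the caddy right over, and leave the cups, teapot and tea carton where they stand.

Things in the scene. Friction and masses are not known exactly. Their poses are not given: they have to be found in the camera images.
- candybox: Cherry-wood hexagonal box, fixed; origin at its underside's centre. Side 128 mm, 222 mm across flats, wall tops 50 mm up. Six triangular cells, points to the centre. Five have fixed 6 mm lids with brass knobs (21 mm wide, tops 82 mm above the table, 74 mm from the box's centre). The sixth, towards the box's own +x, is empty under the loose lid with the red knob.
- cell (a point): Centre of the red-knobbed cell's mouth, level with the wall tops (50 mm above the table), 74 mm from the box's centre along the box's +x. The opening is an equilateral triangle with walls 31 to 33 mm from this point, one side on the box's rim and the opposite corner at the box's centre; 44 mm deep. Outer walls are 6 mm, dividers 8 mm thick.
- lid_knob (a point): Loose lid lying on that cell's walls: an equilateral triangle 6 mm thick, corners 67 mm and sides 35.5 mm from its centre, 50 g. The round red knob at its centre is 20.4 mm across and rises 26 mm above the lid's top. This point is half-way up the knob: 19 mm above the lid's underside, 13 mm above its top. z is up.
- tray: Bamboo tea tray with a slatted flat top without a rim, fixed, 170 mm along its x, 230 mm along its y, top 40 mm above the table; origin at the centre of its underside. Two of the cups stand on it towards its -y end.
- board: Dark flat board, fixed, 160 mm along its x, 100 mm along its y, 6 mm thick, on which the caddy stands; origin at the centre of its underside.
- caddy_mid (a point): Centre (half-way along, across and up, 31 mm above the underside) of the loose teal tin caddy: a box 120 mm long (x), 56 mm wide (y), 62 mm tall, clear top, 0.2 to 0.3 kg, holding five round sweets. Its own -x end is the open nose, covered by the flap; z is up. Grip it across its 56 mm width. It stands on the board, 6 mm above the table.
- caddy_lip (a point): Pouring lip at the caddy's nose: 60 mm from the caddy's centre towards its own -x, 14 mm above its underside. The floor inside climbs at 23 degrees to this lip, so sweets stay in while level and roll out when the nose is tipped down by more than about 25 degrees; 45 degrees empties it. They fall between lip and flap.
- flap (a joint): Brass flap over the caddy's nose, 50 mm tall, 3 mm thick, hung freely from a hinge along the nose's top edge 58 mm above the underside; 0 is shut, grows to 1.4 rad as its lower edge swings out. It hangs plumb under its own weight, so it opens by about as much as the caddy is tipped nose-down and shuts when the caddy is level.
- sweet0_center (a point): Centre of a round hard sweet, 21 mm in diameter, 10 g, inside the caddy at the start.
- sweet1_center (a point): Centre of a round hard sweet, 21 mm in diameter, 10 g, inside the caddy at the start.
- sweet2_center (a point): Centre of a round hard sweet, 21 mm in diameter, 10 g, inside the caddy at the start.
- sweet3_center (a point): Centre of a round hard sweet, 21 mm in diameter, 10 g, inside the caddy at the start.
- sweet4_center (a point): Centre of a round hard sweet, 21 mm in diameter, 10 g, inside the caddy at the start.
- cup0_mid (a point): Centre, half-way up, of a small celadon cup, 60 mm across the mouth, 45 mm tall; on the tray.
- cup1_mid (a point): Centre, half-way up, of a small celadon cup, 60 mm across the mouth, 45 mm tall; on the tray.
- cup2_mid (a point): Centre, half-way up, of a small celadon cup, 60 mm across the mouth, 45 mm tall; on the tabletop beside the caddy's board.
- cup3_mid (a point): Centre, half-way up, of a small celadon cup, 60 mm across the mouth, 45 mm tall; on the tabletop beside the caddy's board.
- teapot: Celadon teapot, body 120 mm across, 112 mm tall, spout reaching 105 mm along its own +y and handle 99 mm along its -y; origin at the centre of its underside.
- carton: Tall green tea carton, 55 mm (x) by 80 mm (y), 185 mm tall; origin at the centre of its underside.
Not all that is in view belongs to the job. There is more than one size of the part that bears lid_knob; the job needs the middle-sized.

How it is judged:
By the outcome, as a careful person would: the job done as asked, in the order asked, and still so for the second after the job is handed in, with the robot touching nothing.
It also fails if it takes over 72 s, if anything falls off the work surface, if the arm or the gripper's body presses on something with over 40 N, if the wrist force passes 120 N, or if a joint passes its speed limit or range.

## Working session

There is one attempt and no reset: what is moved stays moved. The work goes in short steps, Python scripts to look and compute and a tool call to move; the robot and the scene stay as the last step left them, time stands still between calls to the robot, and variables do not carry over. Pictures are saved under pics/ and viewed, at most 12 in all, crops included, and the job is handed in when it is done.

Besides the shell and the picture viewer there is one more tool, called after "Emit:" as name(argument=value, ...), one argument or row to a line, values as JSON. servo_tool: Moves the arm, as the interface text tells. Its arguments: {"type":"object","properties":{"moves":{"type":"array"},"force":{"type":"number"}},"required":["moves"]}

```bash
mkdir -p pics; ls
cat > h.py <<'E'
import numpy as np, cv2
from workcell import *
def w(cam,p):
    c=calibration(cam); return np.array(c["R"]).T@(np.array(p)-np.array(c["t"]))
E
python3 - <<'E'
from h import *
o=get_obs(); print({k:np.round(v,3) for k,v in o.items()}, grasp_offset)
for cam in ["scene","top"]:
    im,d=camera(cam); cv2.imwrite(f"pics/{cam}0.png",im[:,:,::-1]); np.save(f"{cam}_d.npy",d)
    for n in ["candybox","cell","lid_knob","tray","board","caddy_mid","caddy_lip","cup0_mid","teapot","carton"]:
        print(cam,n,[(round(r["score"],2),np.round(w(cam,r["xyz"]),3).tolist()) for r in mark_of(n,cam)])
E
```

```text
pics
{'time': np.float64(0.0), 'q': array([-6.8124e+01,  5.0120e+00,  1.0036e+01,  9.5099e+01, -1.0000e-03,
        9.0002e+01]), 'qd': array([ 0.024, -0.032, -0.01 ,  0.013,  0.12 ,  0.012]), 'joint_efforts': array([ 0.0000e+00, -5.2039e+01,  4.6480e+01,  1.6000e-02, -0.0000e+00,
       -0.0000e+00]), 'ee_pos': array([ 0.205, -0.51 ,  0.231]), 'tcp_rot': array([-1.79925e+02,  1.00000e-03,  2.18740e+01]), 'wrist_force': array([-1.062,  0.29 , -0.522]), 'torque': array([-0.056, -0.02 , -0.029]), 'grasp_force': np.float64(0.0), 'opening': np.float64(0.086)} 0.0187
scene candybox [(0.85, [0.502, -0.021, -0.002])]
scene cell [(0.92, [0.524, -0.094, 0.048])]
scene lid_knob [(0.81, [0.522, -0.093, 0.066]), (0.78, [0.257, -0.256, 0.015]), (0.58, [0.789, -0.056, 0.025]), (0.36, [0.503, -0.018, -0.0])]
scene tray [(0.84, [0.49, 0.345, 0.001])]
scene board [(0.74, [0.48, -0.339, -0.005])]
scene caddy_mid [(0.68, [0.482, -0.338, 0.033])]
scene caddy_lip [(0.65, [0.48, -0.34, -0.003]), (0.64, [0.587, -0.297, 0.022]), (0.6, [0.431, -0.373, 0.018])]
scene cup0_mid [(0.91, [0.407, 0.332, 0.065])]
scene teapot [(0.69, [0.757, 0.203, 0.002])]
scene carton [(0.91, [0.728, -0.221, 0.003]), (0.41, [0.522, -0.092, 0.049])]
top candybox [(0.86, [0.499, -0.022, 0.004]), (0.58, [0.471, -0.337, 0.031]), (0.19, [0.401, 0.33, 0.062])]
top cell [(0.85, [0.515, -0.095, 0.053])]
top lid_knob [(0.95, [0.517, -0.094, 0.068]), (0.8, [0.788, -0.056, 0.024]), (0.7, [0.252, -0.253, 0.015])]
top tray [(0.98, [0.487, 0.349, 0.002])]
top board [(0.89, [0.474, -0.348, 0.002])]
top caddy_mid [(0.95, [0.472, -0.338, 0.033])]
top caddy_lip [(0.96, [0.426, -0.375, 0.02])]
top cup0_mid [(0.94, [0.405, 0.326, 0.063]), (0.32, [0.754, 0.205, -0.004])]
top teapot [(0.87, [0.755, 0.205, -0.005])]
top carton [(0.61, [0.718, -0.226, -0.003])]
```

View pics/top0.png

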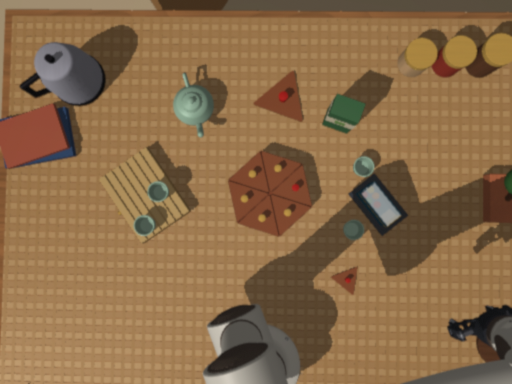

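View pics/scene0.png

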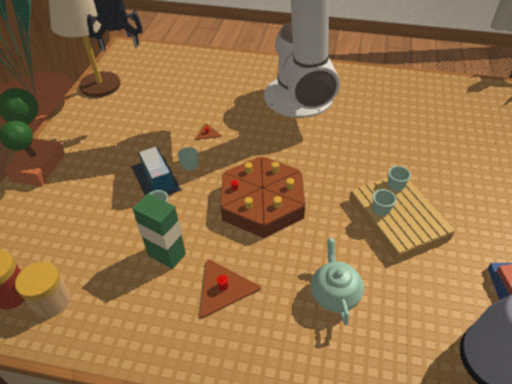

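Run:
```python
from h import *
im,d=camera("top"); c=calibration("top"); print(c)
def mk(n):
    for r in cut_out(n,"top")[:4]:
        m=r["mask"]&(d>0); v,u=np.nonzero(m); K=np.array(c["camera_matrix"]); z=d[v,u]
        P=np.c_[(u-K[0,2])/K[0,0]*z,(v-K[1,2])/K[1,1]*z,z]; P=(P-np.array(c["t"]))@np.array(c["R"])
        t=np.percentile(P[:,2],90); 
        T=P[abs(P[:,2]-t)<.006]
        rect=cv2.minAreaRect((T[:,:2]*1000).astype(np.float32))
        print(n,round(r["score"],2),len(v),"ztop",round(t,3),"mean",T.mean(0).round(3),"rect",np.round(rect[0],1),np.round(rect[1],1),round(rect[2],1), "uv",u.mean().round(),v.mean().round())
for n in ["candybox","lid_knob","tray","board","caddy_mid","cup0_mid","carton","teapot","flap"]: mk(n)
```

```text
{'camera_matrix': array([[489.44370385,   0.        , 249.46387611],
       [  0.        , 489.44370385, 191.31343734],
       [  0.        ,   0.        ,   1.        ]]), 'R': array([[ 0.01731812, -0.99951075, -0.02604521],
       [-0.9991777 , -0.01634548, -0.03710447],
       [ 0.0366606 ,  0.02666637, -0.99897192]]), 't': array([0.02602517, 0.5054864 , 1.44240058])}
candybox 0.6 4371 ztop 0.06 mean [ 0.494 -0.011  0.057] rect [497.5 -20.6] [243.9 214. ] 11.2 uv 265.0 194.0
candybox 0.58 363 ztop 0.044 mean [ 0.581 -0.297  0.044] rect [ 580.6 -294.2] [55.5 55.4] 89.9 uv 363.0 166.0
lid_knob 0.91 1277 ztop 0.012 mean [ 0.784 -0.06   0.008] rect [768.8 -71.8] [134.6 151. ] 40.9 uv 282.0 98.0
lid_knob 0.78 733 ztop 0.06 mean [ 0.516 -0.097  0.057] rect [ 528.7 -102.4] [107.4  96.1] 71.7 uv 295.0 188.0
lid_knob 0.56 356 ztop 0.01 mean [ 0.252 -0.255  0.007] rect [ 244.1 -257.5] [63.9 74.5] 23.1 uv 347.0 279.0
lid_knob 0.48 349 ztop 0.085 mean [0.402 0.332 0.084] rect [402.2 330.4] [56.5 55.6] 1.6 uv 144.0 225.0
tray 0.82 4060 ztop 0.042 mean [0.494 0.346 0.04 ] rect [488.6 342.9] [22
[... 188 characters left out ...]
 0.068] rect [ 473.4 -337.3] [121.3  57.7] 38.9 uv 379.0 204.0
cup0_mid 0.61 364 ztop 0.085 mean [0.402 0.332 0.084] rect [402.2 330.4] [56.5 55.6] 1.6 uv 144.0 225.0
carton 0.7 795 ztop 0.06 mean [ 0.516 -0.096  0.057] rect [513.5 -82.1] [109.1  98.3] 11.5 uv 295.0 188.0
carton 0.57 1112 ztop 0.186 mean [ 0.72  -0.222  0.184] rect [ 720.4 -222.2] [80.  55.2] 71.2 uv 343.0 114.0
teapot 0.55 1481 ztop 0.093 mean [0.745 0.2   0.092] rect [722.8 184. ] [128.1  56.2] 30.1 uv 193.0 105.0
teapot 0.31 824 ztop 0.06 mean [ 0.516 -0.095  0.057] rect [512.8 -82.3] [109.1  98.5] 12.5 uv 295.0 188.0
flap 0.51 327 ztop 0.045 mean [ 0.581 -0.298  0.044] rect [ 580.6 -294.2] [55.5 55.4] 89.9 uv 364.0 166.0
```

The top view shows the hexagonal box with the red knob at (296,186), two decoy lids at (283,96) and (348,279), the tray at (144,193) with cups at (158,191) and (144,225), and the caddy at (379,204) with cups at (364,166) and (353,230). The scene view agrees with it. The loose middle-sized lid is the one on the box. First I'll work out the approach.

```bash
cat >> h.py <<'E'
from scipy.spatial.transform import Rotation as Ro
def Rd(yaw,tilt=0): # tool down; tilt>0 swings tool body towards -x_tool
    return Ro.from_euler("z",yaw,degrees=True)*Ro.from_euler("x",180,degrees=True)*Ro.from_euler("y",tilt,degrees=True)
def plan(p,R,frm=None):
    o=get_obs()
    p0,R0=frm if frm else (o["ee_pos"],Ro.from_euler("xyz",o["tcp_rot"],degrees=True))
    rv=(R0.inv()*R).as_rotvec(degrees=True); s=R.inv().apply(np.array(p)-p0)
    print("turn",rv.round(2),"then shift",s.round(4)," |rows",np.ceil(max(abs(rv).max()/8.59,np.linalg.norm(s)/.05)), "t",o["time"].round(2))
E
python3 - <<'E'
from h import *
plan([.5195,-.0935,.15],Rd(14.6))
R=Rd(38.9,45); print(R.apply([0,0,1]))
E
```

```text
Traceback (most recent call last):
  File "h.py", line 12, in plan
    print("turn",rv.round(2),"then shift",s.round(4)," |rows",np.ceil(max(abs(rv).max()/8.59,np.linalg.norm(s)/.05)), "t",o["time"].round(2))
                                                                                                                          ^^^^^^^^^^^^^^^
AttributeError: 'float' object has no attribute 'round'
```

```bash
sed -i 's/o\["time"\].round(2)/round(float(o["time"]),2)/' h.py
python3 - <<'E'
from h import *
plan([.5195,-.0935,.15],Rd(14.6))
R=Rd(38.9,45); print(R.apply([0,0,1]))
E
```

```text
turn [0.   0.   7.28] then shift [ 0.4095 -0.3242  0.0813]  |rows 11.0 t 1.6
[ 0.55030101  0.44403694 -0.70710678]
```

Emit:
servo_tool(
  moves=[
    [[0,0,7.3],[0,0,0],50],
    [[0,0,0],[0.037,-0.0295,0.0074],50],
    [[0,0,0],[0.037,-0.0295,0.0074],50],
    [[0,0,0],[0.037,-0.0295,0.0074],50],
    [[0,0,0],[0.037,-0.0295,0.0074],50],
    [[0,0,0],[0.037,-0.0295,0.0074],50],
    [[0,0,0],[0.037,-0.0295,0.0074],50],
    [[0,0,0],[0.037,-0.0295,0.0074],50],
    [[0,0,0],[0.037,-0.0295,0.0074],50],
    [[0,0,0],[0.037,-0.0295,0.0074],50],
    [[0,0,0],[0.037,-0.0295,0.0074],50],
    [[0,0,0],[0.037,-0.0295,0.0074],50],
  ],
)

```text
time: 2.8
ee_pos: [0.5181, -0.0921, 0.1498]
tcp_rot: [180.0, -0.0, 14.6]
wrist_force: [0.5, -1.1, -0.7]
opening: 0.0426
grasp_force: 0.0
```

Run:
```python
from h import *
im,d=camera("wrist"); cv2.imwrite("pics/w1.png",im[:,:,::-1])
for n in ["lid_knob","cell","candybox"]:
    print(n,[(round(r["score"],2),np.round(w("wrist",r["xyz"]),4).tolist()) for r in mark_of(n,"wrist")])
plan([.5195,-.0935,.15],Rd(14.6))
c=calibration("wrist");print(c)
```

```text
lid_knob [(0.96, [0.522, -0.0896, 0.0681])]
cell []
candybox [(0.69, [0.4994, -0.0215, -0.0017])]
turn [-0.01  0.06  0.11] then shift [ 0.0021  0.001  -0.0005]  |rows 1.0 t 3.0
{'camera_matrix': array([[297.31863964,   0.        , 256.53215044],
       [  0.        , 297.31863964, 192.40090136],
       [  0.        ,   0.        ,   1.        ]]), 'R': array([[ 2.54840184e-01, -9.66983011e-01,  5.79834193e-04],
       [-9.34194104e-01, -2.46044031e-01,  2.58348040e-01],
       [-2.49675501e-01, -6.63791398e-02, -9.66051735e-01]]), 't': array([-0.22191519,  0.44718176,  0.42224579])}
```

View pics/w1.png

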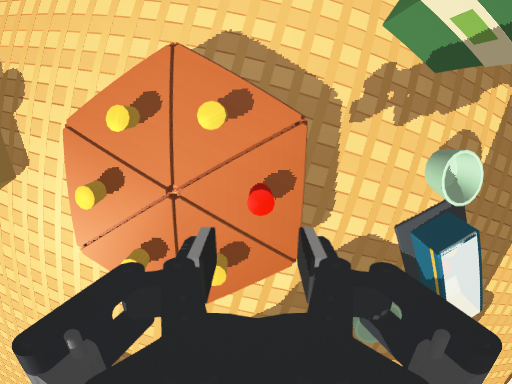

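The wrist view shows the red knob at (261,200), in line between the fingers at (200,250) and (312,250). I'll refine the knob and box pose from colour and depth.

```bash
cat >> h.py <<'E'
def cloud(cam):
    c=calibration(cam); im,d=camera(cam); K=np.array(c["camera_matrix"])
    v,u=np.mgrid[:384,:512]; x=(u-K[0,2])/K[0,0]; y=(v-K[1,2])/K[1,1]
    if cam=="wrist":
        r=np.hypot(x,y); f=np.tan(np.minimum(r,1.4))/np.maximum(r,1e-9); x,y=x*f,y*f
    P=(np.stack([x*d,y*d,d],-1)-np.array(c["t"]))@np.array(c["R"])
    P[d<=0]=np.nan
    return im,P
def circ(xy,r): # circle fit of fixed radius via outline of the visible top
    (cx,cy),rr=cv2.minEnclosingCircle((xy*1000).astype(np.float32)); return round(cx,1),round(cy,1),round(rr,1)
E
python3 - <<'E'
from h import *
im,P=cloud("wrist"); hsv=cv2.cvtColor(im,cv2.COLOR_RGB2HSV); H,S,V=cv2.split(hsv)
def blobs(m,n):
    k,l,st,ce=cv2.connectedComponentsWithStats(m.astype(np.uint8))
    for i in range(1,k):
        if st[i,4]<60: continue
        p=P[l==i]; p=p[np.isfinite(p[:,2])]; t=p[:,2].max(); tp=p[p[:,2]>t-.004]
        print(n,ce[i].round(),st[i,4],"ztop",t.round(4),"top circ",circ(tp[:,:2],10),"mean",tp.mean(0).round(4))
z=P[...,2]
blobs(((H<4)|(H>176))&(S>200)&(V>140)&(z>.06),"red")
blobs((H>24)&(H<34)&(S>140)&(z>.06)&(z<.09),"yel")
E
```

```text
red [259. 199.] 618 ztop 0.0835 top circ (519.5, -94.8, 10.1) mean [ 0.5197 -0.0946  0.0813]
yel [210. 113.] 590 ztop 0.084 top circ (572.7, -44.4, 10.0) mean [ 0.5728 -0.0444  0.0813]
yel [116. 116.] 456 ztop 0.0834 top circ (555.8, 27.8, 10.3) mean [0.5559 0.0272 0.0812]
yel [ 83. 196.] 335 ztop 0.0831 top circ (485.2, 48.6, 10.1) mean [0.4854 0.0485 0.081 ]
yel [218. 276.] 117 ztop 0.0825 top circ (448.1, -75.8, 8.8) mean [ 0.4477 -0.0784  0.0811]
```

Run:
```python
from h import *
print(get_obs()["ee_pos"]);plan([.5195,-.0948,.0585],Rd(14.6))
```

```text
[ 0.51694473 -0.09393384  0.14987579]
turn [0.   0.03 0.02] then shift [0.0023 0.0015 0.0914]  |rows 2.0 t 3.05
```

Emit:
servo_tool(
  moves=[
    [[0,0,0],[0.0018,0.0018,0.03],50],
    [[0,0,0],[0,0,0.03],50],
    [[0,0,0],[0,0,0.021],50],
    [[0,0,0],[0,0,0.01],50],
    [[0,0,0],[0,0,0],0],
    [[0,0,0],[0,0,0],0],
    [[0,0,0],[0,0,0],0],
    [[0,0,0],[0,0,0],0],
    [[0,0,0],[0,0,0],0],
  ],
  force=35,
)

```text
time: 3.95
ee_pos: [0.5198, -0.0953, 0.0598]
tcp_rot: [180.0, -0.1, 14.6]
wrist_force: [-0.5, -0.6, 3.7]
opening: 0.0191
grasp_force: 35.2
```

Emit:
servo_tool(
  moves=[
    [[0,0,0],[0,0,-0.02],0],
    [[0,0,0],[0,0,-0.04],0],
    [[0,0,0],[0,0,-0.04],0],
    [[0,0,0],[0,0,0],0],
  ],
)

```text
time: 4.35
ee_pos: [0.5215, -0.0955, 0.1649]
tcp_rot: [179.8, -0.4, 14.6]
wrist_force: [-0.1, -0.5, -0.9]
opening: 0.019
grasp_force: 35.0
```

Run:
```python
from h import *
im,P=cloud("top"); z=P[...,2]
b=(P[...,1]>.2)&(P[...,0]<.66)&(P[...,0]>.3)&(P[...,1]<.5)
T=P[b&(z>.03)&(z<.05)]; print(cv2.minAreaRect((T[:,:2]*1000).astype(np.float32)))
k,l,st,ce=cv2.connectedComponentsWithStats((b&(z>.078)&(z<.095)).astype(np.uint8))
for i in range(1,k):
    if st[i,4]>40: print(circ(P[l==i][:,:2],30),st[i,4],np.nanmean(P[l==i][:,2]))
c=np.array([.489,.344]);a=np.radians(35.3); L=np.array([np.cos(a),np.sin(a)]); W=np.array([-L[1],L[0]])
t=c+.066*L+.008*W; print(t)
im,d=camera("scene"); cv2.imwrite("pics/s2.png",im[:,:,::-1])
plan([*t,.16],Rd(14.6)); print(get_obs()["opening"])
```

```text
((488.7381896972656, 343.88873291015625), (230.84323120117188, 171.2089080810547), 35.41370391845703)
(497.8, 293.4, 29.7) 88 0.08319544987190372
(401.2, 329.9, 30.1) 99 0.08313975421731438
[0.53824222 0.3886677 ]
turn [ 0.05 -0.11 -0.02] then shift [ 1.397e-01 -4.637e-01 -2.000e-04]  |rows 10.0 t 4.45
0.019054554709548206
```

View pics/s2.png

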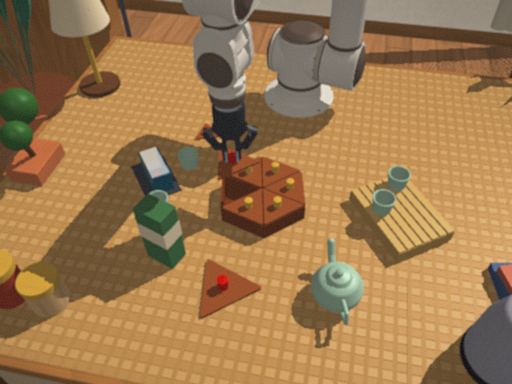

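Run:
```python
from h import *
plan([.5382,.3887,.1586],Rd(6.5),(np.array([.5195,-.0948,.1586]),Rd(14.6)))
```

```text
turn [ 0.  -0.   8.1] then shift [ 0.0733 -0.4783 -0.    ]  |rows 10.0 t 4.45
```

Emit:
servo_tool(
  moves=[
    [[0,0,4.1],[0,0,0],0],
    [[0,0,4],[0,-0.0083,0],0],
    [[0,0,0],[0.007,-0.047,0],0],
    [[0,0,0],[0.007,-0.047,0],0],
    [[0,0,0],[0.007,-0.047,0],0],
    [[0,0,0],[0.007,-0.047,0],0],
    [[0,0,0],[0.007,-0.047,0],0],
    [[0,0,0],[0.007,-0.047,0],0],
    [[0,0,0],[0.007,-0.047,0],0],
    [[0,0,0],[0.007,-0.047,0],0],
    [[0,0,0],[0.0085,-0.047,0],0],
    [[0,0,0],[0.0085,-0.047,0],0],
  ],
)

```text
time: 5.65
ee_pos: [0.5404, 0.2377, 0.1737]
tcp_rot: [-173.3, 0.3, 20.6]
wrist_force: [0.3, 0.3, 0.1]
opening: 0.0188
grasp_force: 34.9
```

Run:
```python
from h import *
import time
p=[];
im,P=cloud("wrist"); cv2.imwrite("pics/w3.png",im[:,:,::-1])
o=get_obs(); print(o["ee_pos"].round(4),o["tcp_rot"].round(2),o["opening"],o["qd"].round(2))
```

```text
[0.5405 0.2409 0.1742] [-173.18    0.19   20.8 ] 0.019292371645183857 [-2.02 -1.25 -1.91 -1.16 -1.92  0.08]
```

View pics/w3.png

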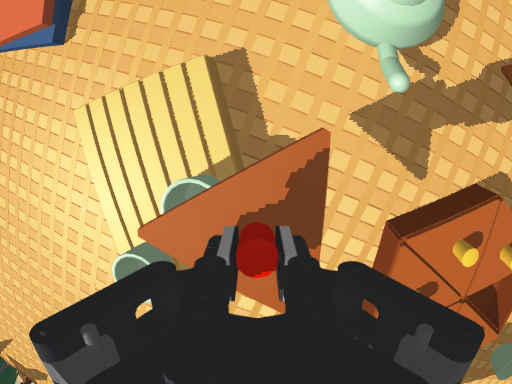

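The lid is held (knob at (257,255)). The arm lagged because the joint-speed cap cut the rows, so I'll re-plan from the measured pose and go slower.

Run:
```python
from h import *
plan([.5382,.3887,.1586],Rd(6.5))
```

```text
turn [-6.76  1.04 14.27] then shift [ 0.0144 -0.1471  0.0156]  |rows 3.0 t 5.7
```

Emit:
servo_tool(
  moves=[
    [[-2.25,0.35,4.76],[0,0,0],0],
    [[-2.25,0.35,4.76],[0,0,0],0],
    [[-2.25,0.35,4.76],[0,0,0],0],
    [[0,0,0],[0.0024,-0.0245,0.0026],0],
    [[0,0,0],[0.0024,-0.0245,0.0026],0],
    [[0,0,0],[0.0024,-0.0245,0.0026],0],
    [[0,0,0],[0.0024,-0.0245,0.0026],0],
    [[0,0,0],[0.0024,-0.0245,0.0026],0],
    [[0,0,0],[0.0024,-0.0245,0.0026],0],
    [[0,0,0],[0,0,0],0],
  ],
)

```text
time: 6.7
ee_pos: [0.5547, 0.2415, 0.1717]
tcp_rot: [-173.7, 0.3, 20.6]
wrist_force: [-0.6, -0.0, -0.9]
opening: 0.0191
grasp_force: 34.9
```

Run:
```python
from h import *
for i in range(3): plan([.5382,.3887,.0485],Rd(6.5)); camera("wrist")
```

```text
turn [-6.28  1.06 14.07] then shift [ 0.0002 -0.1481  0.1232]  |rows 4.0 t 6.7
turn [-6.23  1.06 14.  ] then shift [ 0.0002 -0.149   0.1233]  |rows 4.0 t 6.75
turn [-6.22  1.05 13.95] then shift [ 1.000e-04 -1.497e-01  1.233e-01]  |rows 4.0 t 6.8
```

Run:
```python
from h import *
o=get_obs();print(o["q"].round(1),o["joint_efforts"].round(1),o["qd"].round(2),o["ee_pos"].round(4))
```

```text
[ 20.4  11.9  11.1  89.4   6.3 179.9] [  0.7 -60.1  47.2   0.    0.4  -0. ] [-0.61 -0.26 -0.02  0.04  0.14 -0.07] [0.5552 0.2396 0.1719]
```

Joint 6 is at its range end (j6 ≈ q1 − yaw + 180). The lid is three-fold symmetric, so I'll use yaw +120°.

Run:
```python
from h import *
plan([.5382,.3887,.12],Rd(20.6)); plan([.5382,.3887,.12],Rd(126.5))
plan([.5382,.3887,.12],Rd(126.5),(get_obs()["ee_pos"],Rd(20.6)))
```

```text
turn [-6.29  0.27 -0.17] then shift [ 0.0366 -0.1455  0.0519]  |rows 4.0 t 6.85
turn [  -4.63   -5.63 -105.95] then shift [0.13   0.075  0.0519]  |rows 13.0 t 6.85
turn [   0.     0.  -105.9] then shift [0.13   0.075  0.0519]  |rows 13.0 t 6.85
```

Emit:
servo_tool(
  moves=[
    [[-3.1,0.1,-4],[0,0,0],0],
    [[-3.1,0.1,-4],[0,0,0],0],
    [[0,0,-8],[0,0,0],0],
    [[0,0,-8],[0,0,0],0],
    [[0,0,-8],[0,0,0],0],
    [[0,0,-8],[0,0,0],0],
    [[0,0,-8],[0,0,0],0],
    [[0,0,-8],[0,0,0],0],
    [[0,0,-8],[0,0,0],0],
    [[0,0,-8],[0,0,0],0],
    [[0,0,-8],[0,0,0],0],
    [[0,0,-8],[0,0,0],0],
  ],
)

```text
time: 8.05
ee_pos: [0.5554, 0.2389, 0.1721]
tcp_rot: [179.6, -0.1, 108.7]
wrist_force: [0.5, -0.7, -0.6]
opening: 0.0194
grasp_force: 34.9
```

Emit:
servo_tool(
  moves=[
    [[0,0,-8],[0,0,0],0],
    [[0,0,-8],[0,0,0],0],
    [[0,0,-2],[0,0,0],0],
    [[0,0,0],[0,0,0],0],
    [[0,0,0],[0,0,0],0],
  ],
)

```text
time: 8.55
ee_pos: [0.5553, 0.2392, 0.172]
tcp_rot: [179.6, -0.0, 126.3]
wrist_force: [-0.8, 0.1, 0.4]
opening: 0.0192
grasp_force: 34.9
```

Run:
```python
from h import *
for i in range(2): plan([.5382,.3887,.12],Rd(126.5)); camera("wrist")
print(get_obs()["opening"])
```

```text
turn [ 0.39 -0.02 -0.21] then shift [0.1303 0.0752 0.052 ]  |rows 4.0 t 8.55
turn [ 0.39 -0.03 -0.2 ] then shift [0.1303 0.0751 0.052 ]  |rows 4.0 t 8.6
0.01892925164475048
```

Emit:
servo_tool(
  moves=[
    [[0.4,0,-0.2],[0,0,0],0],
    [[0,0,0],[0.0186,0.0107,0.0074],0],
    [[0,0,0],[0.0186,0.0107,0.0074],0],
    [[0,0,0],[0.0186,0.0107,0.0074],0],
    [[0,0,0],[0.0186,0.0107,0.0074],0],
    [[0,0,0],[0.0186,0.0107,0.0074],0],
    [[0,0,0],[0.0186,0.0107,0.0074],0],
    [[0,0,0],[0.0186,0.0107,0.0074],0],
    [[0,0,0],[0,0,0],0],
    [[0,0,0],[0,0,0],0],
  ],
)

```text
time: 9.65
ee_pos: [0.5374, 0.3893, 0.1197]
tcp_rot: [-179.9, -0.0, 126.7]
wrist_force: [-0.3, -0.6, -0.2]
opening: 0.0192
grasp_force: 34.9
```

Run:
```python
from h import *
for i in range(2): plan([.5382,.3887,.0485],Rd(126.5)); im,d=camera("top")
cv2.imwrite("pics/t4.png",cv2.resize(im[100:290,60:330,::-1],None,fx=2.9,fy=2.9))
```

```text
turn [-0.07 -0.02  0.16] then shift [-0.001   0.0003  0.0712]  |rows 2.0 t 9.65
turn [-0.03 -0.02  0.12] then shift [-0.0004  0.0004  0.0716]  |rows 2.0 t 9.7
```

View pics/t4.png

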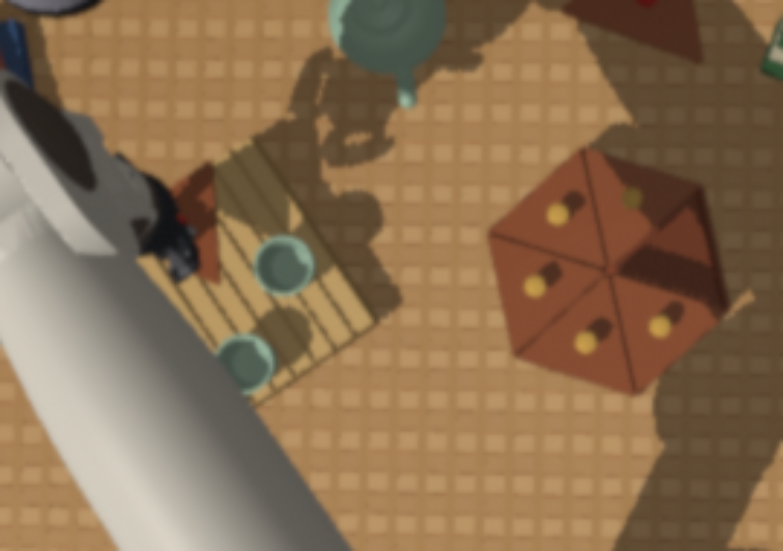

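The top view shows the lid over the +y end of the tray, its corner pointing between the cups at (218,282) in the crop. The cell is open. Now I lower it.

Emit:
servo_tool(
  moves=[
    [[0,0,0],[-0.0006,0.0003,0.02],0],
    [[0,0,0],[0,0,0.025],0],
    [[0,0,0],[0,0,0.015],0],
    [[0,0,0],[0,0,0.006],0],
    [[0,0,0],[0,0,0.003],0],
    [[0,0,0],[0,0,0.002],0],
    [[0,0,0],[0,0,0],0],
    [[0,0,0],[0,0,0],0],
  ],
)

```text
time: 10.55
ee_pos: [0.5385, 0.3888, 0.05]
tcp_rot: [179.9, -0.0, 126.6]
wrist_force: [-0.6, 0.1, -0.1]
opening: 0.019
grasp_force: 35.0
```

Emit:
servo_tool(
  moves=[
    [[0,0,0],[0,0,0.001],0],
    [[0,0,0],[0,0,0.001],0],
    [[0,0,0],[0,0,0],0],
  ],
)

```text
time: 10.85
ee_pos: [0.5386, 0.3888, 0.0498]
tcp_rot: [179.9, -0.0, 126.6]
wrist_force: [-3.9, -3.4, 11.9]
opening: 0.0189
grasp_force: 36.1
```

Emit:
servo_tool(
  moves=[
    [[0,0,0],[0,0,0],25],
    [[0,0,0],[0,0,0],45],
    [[0,0,0],[0,0,0],45],
    [[0,0,0],[0,0,-0.015],45],
    [[0,0,0],[0,0,-0.035],45],
    [[0,0,0],[0,0,-0.04],85],
    [[0,0,0],[0,0,-0.04],85],
    [[0,0,-8],[0,0,-0.03],85],
    [[0,0,-8],[0,0,-0.01],85],
    [[0,0,-8],[0,0,0],85],
    [[0,0,-8],[0,0,0],85],
    [[0,0,-8],[0,0,0],85],
  ],
)

```text
time: 12.05
ee_pos: [0.5383, 0.3885, 0.2184]
tcp_rot: [180.0, 0.0, 166.9]
wrist_force: [0.9, -0.5, 1.5]
opening: 0.0729
grasp_force: 0.0
```

Run:
```python
from h import *
im,P=cloud("wrist"); z=P[...,2]; cv2.imwrite("pics/w5.png",im[:,:,::-1])
o=get_obs(); print(o["ee_pos"].round(4),o["tcp_rot"].round(1))
H,S,V=cv2.split(cv2.cvtColor(im,cv2.COLOR_RGB2HSV))
near=(abs(P[...,0]-.54)<.09)&(abs(P[...,1]-.39)<.09)
m=near&((H<4)|(H>176))&(S>200)&(z>.06)&(z<.08); 
if m.any(): print("knob",circ(P[m][:,:2],10),P[m][:,2].max())
m=near&(H<14)&(S>110)&(z<.055)&(z>.035)
if m.any():
    p=P[m]; print("lid",len(p),p[:,2].min(),p[:,2].max(),p.mean(0)); print(cv2.minEnclosingTriangle((p[:,None,:2]*1000).astype(np.float32)))
    A=np.c_[p[:,:2]-p[:,:2].mean(0),np.ones(len(p))]; print("plane",np.linalg.lstsq(A,p[:,2],rcond=None)[0].round(4))
```

```text
[0.5383 0.3885 0.2183] [180.   -0.  167.4]
knob (537.5, 389.3, 10.2) 0.07420777711564121
lid 4986 0.03564330692890053 0.054476952931153365 [0.53605504 0.38957728 0.04658052]
(6785.78125, array([[[533.0208, 462.6375]],

       [[601.1826, 359.6748]],

       [[477.866 , 346.8438]]], dtype=float32))
plane [ 0.0029 -0.0019  0.0466]
```

View pics/w5.png

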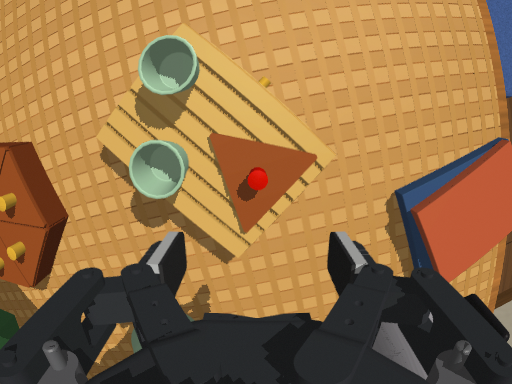

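The lid lies flat and knob-up on the tray (knob at (257,180) in the picture), clear of both cups. On to the caddy.

Run:
```python
from h import *
plan([.473,-.337,.2184],Rd(218.9))
```

```text
turn [ 4.000e-02  2.000e-02 -5.148e+01] then shift [ 5.064e-01 -5.236e-01 -1.000e-04]  |rows 15.0 t 12.1
```

Emit:
servo_tool(
  moves=[
    [[0,0,-8],[0,0,0],85],
    [[0,0,-8],[0,0,0],85],
    [[0,0,-8],[0,0,0],85],
    [[0,0,-8],[0,0,0],85],
    [[0,0,-8],[0,0,0],85],
    [[0,0,-8],[0,0,0],85],
    [[0,0,-3.5],[0,0,0],85],
    [[0,0,0],[0.0316,-0.0327,0],85],
    [[0,0,0],[0.0316,-0.0327,0],85],
    [[0,0,0],[0.0316,-0.0327,0],85],
    [[0,0,0],[0.0316,-0.0327,0],85],
    [[0,0,0],[0.0316,-0.0327,0],85],
  ],
)

```text
time: 13.3
ee_pos: [0.5144, 0.1607, 0.2181]
tcp_rot: [180.0, 0.0, -142.0]
wrist_force: [1.3, -0.5, 1.0]
opening: 0.0728
grasp_force: 0.0
```

Emit:
servo_tool(
  moves=[
    [[0,0,0],[0.0316,-0.0327,0],85],
    [[0,0,0],[0.0316,-0.0327,0],85],
    [[0,0,0],[0.0316,-0.0327,0],85],
    [[0,0,0],[0.0316,-0.0327,0],85],
    [[0,0,0],[0.0316,-0.0327,0],85],
    [[0,0,0],[0.0316,-0.0327,0],85],
    [[0,0,0],[0.0316,-0.0327,0],85],
    [[0,0,0],[0.0316,-0.0327,0],85],
    [[0,0,0],[0.0316,-0.0327,0],85],
    [[0,0,0],[0.0316,-0.0327,0],85],
    [[0,0,0],[0.0316,-0.0327,0],85],
    [[0,0,0],[0,0,0],85],
  ],
)

```text
time: 14.5
ee_pos: [0.4622, -0.3396, 0.2169]
tcp_rot: [180.0, -0.1, -142.3]
wrist_force: [-0.8, 0.9, -0.0]
opening: 0.0721
grasp_force: 0.0
```

Run:
```python
from h import *
camera("wrist")
im,P=cloud("wrist"); z=P[...,2]; cv2.imwrite("pics/w6.png",im[:,:,::-1])
o=get_obs(); print(o["ee_pos"].round(4),o["tcp_rot"].round(1),o["q"].round(1))
near=(abs(P[...,0]-.473)<.11)&(abs(P[...,1]+.34)<.1)
def rect(m,n):
    m=cv2.morphologyEx(m.astype(np.uint8),cv2.MORPH_OPEN,np.ones((3,3)))
    k,l,st,ce=cv2.connectedComponentsWithStats(m); i=1+st[1:,4].argmax(); p=P[l==i]
    print(n,len(p),np.round(cv2.minAreaRect((p[:,:2]*1000).astype(np.float32)),1) if 0 else cv2.minAreaRect((p[:,:2]*1000).astype(np.float32)),p[:,2].mean())
rect(near&(z>.060)&(z<.075),"caddytop")
V=im.max(-1); rect(near&(V<90)&(z>-.002)&(z<.075),"board")
for n in ["caddy_mid","board","cup2_mid","caddy_lip"]:
    print(n,[(round(r["score"],2),np.round(w("wrist",r["xyz"]),4).tolist()) for r in mark_of(n,"wrist")])
```

```text
[ 0.463  -0.3359  0.2173] [ 179.9   -0.  -142.1] [-36.    7.8  11.6  93.9   0.  -73.8]
caddytop 6376 ((476.0145263671875, -337.3531188964844), (123.48324584960938, 56.412071228027344), 39.10024642944336) 0.06849334420476916
board 4808 ((476.90289306640625, -343.9986572265625), (161.0863800048828, 100.64091491699219), 39.31119918823242) 0.014083974271126423
caddy_mid [(0.83, [0.4794, -0.3338, 0.038])]
board []
cup2_mid [(0.71, [0.4056, -0.2637, 0.0204])]
caddy_lip [(0.66, [0.4319, -0.3706, 0.0223])]
```

View pics/w6.png

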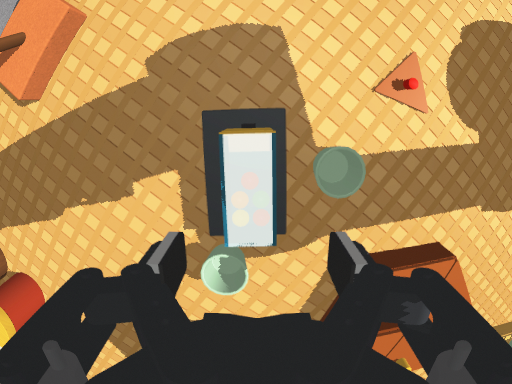

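The wrist view shows the caddy at (247,188) with its nose (brass edge) up at (247,130), and cups at (339,170) and (223,272). The fingers have free space on both sides.

```bash
cat >> h.py <<'E'
def pose(n=5):
    a=[]
    for i in range(n):
        o=get_obs(); a.append(np.r_[o["ee_pos"],np.ravel(Ro.from_euler("xyz",o["tcp_rot"],degrees=True).as_matrix())]); camera("wrist")
    print("spread",np.std(a,0)[:3].round(4)); a=np.mean(a,0); return a[:3],Ro.from_matrix(a[3:].reshape(3,3))
E
python3 - <<'E'
from h import *
f=pose(); print(f[0].round(4)); plan([.4755,-.3368,.022],Rd(219.1),f)
E
```

```text
spread [0.     0.0001 0.0001]
[ 0.4637 -0.3343  0.2174]
turn [ 0.   -0.   -0.93] then shift [-0.0075 -0.0094  0.1954]  |rows 4.0 t 15.05
```

Run:
```python
from h import *
im,P=cloud("wrist"); z=P[...,2]
near=(abs(P[...,0]-.473)<.11)&(abs(P[...,1]+.34)<.1)
def rect(m,n):
    m=cv2.morphologyEx(m.astype(np.uint8),cv2.MORPH_OPEN,np.ones((3,3)))
    k,l,st,ce=cv2.connectedComponentsWithStats(m); p=P[l==1+st[1:,4].argmax()]
    print(n,len(p),cv2.minAreaRect((p[:,:2]*1000).astype(np.float32)))
rect(near&(z>.060)&(z<.075),"caddytop")
V=im.max(-1); rect(near&(V<90)&(z>-.002)&(z<.075),"board")
```

```text
caddytop 6422 ((476.0504150390625, -337.47650146484375), (123.4255599975586, 56.16653823852539), 39.0243034362793)
board 4783 ((477.10430908203125, -344.2105712890625), (161.28892517089844, 100.02677917480469), 39.287044525146484)
```

Emit:
servo_tool(
  moves=[
    [[0,0,-1],[-0.0079,-0.0097,0],85],
    [[0,0,0],[0,0,0.045],85],
    [[0,0,0],[0,0,0.045],85],
    [[0,0,0],[0,0,0.04],85],
    [[0,0,0],[0,0,0.035],85],
    [[0,0,0],[0,0,0.02],85],
    [[0,0,0],[0,0,0.01],85],
    [[0,0,0],[0,0,0],85],
    [[0,0,0],[0,0,0],60],
    [[0,0,0],[0,0,0],60],
    [[0,0,0],[0,0,0],40],
    [[0,0,0],[0,0,0],40],
  ],
  force=40,
)

```text
time: 16.3
ee_pos: [0.4762, -0.3384, 0.0236]
tcp_rot: [-179.9, 0.0, -140.9]
wrist_force: [-0.3, 0.8, 6.8]
opening: 0.0557
grasp_force: 44.5
```

Emit:
servo_tool(
  moves=[
    [[0,0,0],[0,0,0],40],
    [[0,0,0],[0,0,0],40],
  ],
)

```text
time: 16.5
ee_pos: [0.4762, -0.3384, 0.0236]
tcp_rot: [-179.9, 0.0, -140.9]
wrist_force: [0.6, 0.2, 5.8]
opening: 0.0554
grasp_force: 44.5
```

Run:
```python
from h import *
p,R=pose(3); print(p.round(4),R.as_euler("xyz",degrees=True).round(2),get_obs()["wrist_force"].round(1))
```

```text
spread [0. 0. 0.]
[ 0.4762 -0.3385  0.0236] [-1.7989e+02  3.0000e-02 -1.4089e+02] [-0.9  0.   6.3]
```

Emit:
servo_tool(
  moves=[
    [[0,0,0],[0,0,-0.005],40],
    [[0,0,0],[0,0,-0.015],40],
    [[0,0,0],[0,0,-0.025],40],
    [[0,0,0],[0,0,-0.03],40],
    [[0,0,0],[0,0,-0.025],40],
    [[0,0,0],[0,0,-0.01],40],
    [[0,0,2],[0,0,0],40],
    [[0,0,4],[0,0,0],40],
    [[0,0,6],[0,0,0],40],
    [[0,0,6],[0,0,0],40],
    [[0,0,6],[0,0,0],40],
    [[0,0,6],[0,0,0],40],
  ],
)

```text
time: 17.85
ee_pos: [0.4753, -0.3378, 0.1315]
tcp_rot: [179.9, -0.1, -171.1]
wrist_force: [-0.1, 0.0, -2.1]
opening: 0.0555
grasp_force: 43.7
```

Emit:
servo_tool(
  moves=[
    [[0,0,6],[0,0,0],40],
    [[0,0,6],[0,0,0],40],
    [[0,0,6],[0,0,0],40],
    [[0,0,6],[0,0,0],40],
    [[0,0,6],[0,0,0],40],
    [[0,0,6],[0,0,0],40],
    [[0,0,6],[0,0,0],40],
    [[0,0,6],[0,0,0],40],
    [[0,0,6],[0,0,0],40],
    [[0,0,6],[0,0,0],40],
    [[0,0,6],[0,0,0],40],
    [[0,0,6],[0,0,0],40],
  ],
)

```text
time: 19.05
ee_pos: [0.4753, -0.3378, 0.1315]
tcp_rot: [-179.9, -0.1, 116.9]
wrist_force: [0.2, 0.2, -3.9]
opening: 0.056
grasp_force: 43.7
```

Emit:
servo_tool(
  moves=[
    [[0,0,6],[0,0,0],40],
    [[0,0,4],[0,0,0],40],
    [[0,0,3.6],[0,0,0],40],
    [[0,0,0],[0,0,0],40],
    [[0,0,0],[0,0,0],40],
  ],
)

```text
time: 19.55
ee_pos: [0.4754, -0.3379, 0.1317]
tcp_rot: [-179.9, -0.0, 103.6]
wrist_force: [-0.2, 0.1, -2.4]
opening: 0.0555
grasp_force: 43.6
```

Run:
```python
from h import *
f=pose(2); o=get_obs(); print(f[0].round(4),f[1].as_euler("xyz",degrees=True).round(2),o["opening"],o["q"].round(1))
R=Rd(103.5); L=np.array([.5243,-.1145,.077]); p=L-R.apply([.0586,0,.0036]); print(p)
plan(p+[0,0,.05],R,f)
r=np.array([.0586,0,.0036]) # tilt check
R45=R*Ro.from_euler("y",-45,degrees=True); print(L-R45.apply(r), R45.apply([0,0,1]))
```

```text
spread [0. 0. 0.]
[ 0.4754 -0.3379  0.1317] [-1.7995e+02 -5.0000e-02  1.0361e+02] 0.055609217671440246 [-35.4   8.7   3.2  84.5  -0.   41. ]
[ 0.5379799  -0.17148088  0.0806    ]
turn [-0.05 -0.05  0.11] then shift [0.1472 0.0997 0.0011]  |rows 4.0 t 19.65
[ 0.53337889 -0.15231632  0.12098204] [ 0.1650708  -0.68756936 -0.70710678]
```

Emit:
servo_tool(
  moves=[
    [[0,0,0],[0.0057,0.0038,0],40],
    [[0,0,0],[0.0113,0.0077,0],40],
    [[0,0,0],[0.0189,0.0128,0],40],
    [[0,0,0],[0.0189,0.0128,0],40],
    [[0,0,0],[0.0189,0.0128,0],40],
    [[0,0,0],[0.0189,0.0128,0],40],
    [[0,0,0],[0.0189,0.0128,0],40],
    [[0,0,0],[0.0189,0.0128,0],40],
    [[0,0,0],[0.0113,0.0077,0],40],
    [[0,0,0],[0.0057,0.0038,0],40],
    [[0,0,0],[0,0,0],40],
    [[0,0,0],[0,0,0],40],
  ],
)

```text
time: 20.85
ee_pos: [0.538, -0.1717, 0.132]
tcp_rot: [-180.0, -0.0, 103.5]
wrist_force: [0.4, -0.1, -2.1]
opening: 0.0558
grasp_force: 43.6
```

Run:
```python
from h import *
f=pose(2); print(f[0].round(4),f[1].as_euler("xyz",degrees=True).round(2))
plan([.538,-.1715,.0806],Rd(103.5),f)
im,P=cloud("wrist"); cv2.imwrite("pics/w7.png",im[:,:,::-1])
im,P=cloud("top"); cv2.imwrite("pics/t7.png",cv2.resize(im[120:280,190:420,::-1],None,fx=3.4,fy=3.4))
```

```text
spread [0.     0.0001 0.    ]
[ 0.538  -0.1718  0.132 ] [-1.7996e+02 -1.0000e-02  1.0349e+02]
turn [-0.04 -0.01 -0.01] then shift [0.0003 0.0001 0.0514]  |rows 2.0 t 20.95
```

View pics/w7.png

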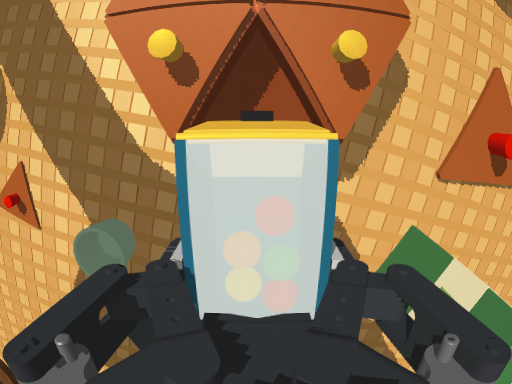

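The wrist view shows the nose (brass flap at (257,130)) lined up with the open triangular cell at (257,80). All five sweets are inside at about (260,250). Now I lower and start tilting about the lip.

Emit:
servo_tool(
  moves=[
    [[0,0,0],[0,0,0.01],40],
    [[0,0,0],[0,0,0.02],40],
    [[0,0,0],[0,0,0.015],40],
    [[0,0,0],[0,0,0.006],40],
    [[0,0,0],[0,0,0],40],
    [[0,-3,0],[0.0003,0,-0.0031],40],
    [[0,-3,0],[0.0003,0,-0.0031],40],
    [[0,-3,0],[0.0003,0,-0.0031],40],
    [[0,-3,0],[0.0003,0,-0.0031],40],
    [[0,-3,0],[0.0003,0,-0.0031],40],
    [[0,-3,0],[0.0003,0,-0.0031],40],
    [[0,0,0],[0,0,0],40],
  ],
)

```text
time: 22.25
ee_pos: [0.5374, -0.1663, 0.1002]
tcp_rot: [179.9, 18.0, 103.6]
wrist_force: [-0.1, 1.0, -3.5]
opening: 0.0554
grasp_force: 43.7
```

Run:
```python
from h import *
f=pose(2); o=get_obs(); print(f[0].round(4),"lip",(f[0]+f[1].apply([.0586,0,.0036])).round(4),"z",f[1].apply([0,0,1]).round(3),o["q"].round(1),o["wrist_force"].round(1),o["opening"])
```

```text
spread [0.     0.0001 0.0001]
[ 0.5374 -0.1665  0.1001] lip [ 0.5246 -0.1134  0.0786] z [ 0.073 -0.3   -0.951] [ -9.   -1.4 -12.7  71.7 -16.5  66.4] [ 0.7 -0.2 -2.9] 0.05547629307567433
```

Lip is where planned and the tilt is 18°. Continue to 45°.

Emit:
servo_tool(
  moves=[
    [[0,-3,0],[0.0003,0,-0.0031],40],
    [[0,-3,0],[0.0003,0,-0.0031],40],
    [[0,-3,0],[0.0003,0,-0.0031],40],
    [[0,-3,0],[0.0003,0,-0.0031],40],
    [[0,-3,0],[0.0003,0,-0.0031],40],
    [[0,-3,0],[0.0003,0,-0.0031],40],
    [[0,-3,0],[0.0003,0,-0.0031],40],
    [[0,-3,0],[0.0003,0,-0.0031],40],
    [[0,-3,0],[0.0003,0,-0.0031],40],
    [[0,0,0],[0,0,0],40],
    [[0,0,0],[0,0,0],40],
    [[0,0,0],[0,0,0],40],
  ],
)

```text
time: 23.55
ee_pos: [0.5336, -0.1519, 0.122]
tcp_rot: [-180.0, 44.9, 103.5]
wrist_force: [-0.4, -0.1, -2.4]
opening: 0.0559
grasp_force: 43.7
```

Run:
```python
from h import *
f=pose(2); o=get_obs(); print(f[0].round(4),"lip",(f[0]+f[1].apply([.0586,0,.0036])).round(4),"z",f[1].apply([0,0,1]).round(3),o["q"].round(1),o["wrist_force"].round(1),o["opening"])
a,_=camera("wrist"); b,_=camera("scene"); b=cv2.resize(b[100:250,180:340],None,fx=2.4,fy=2.4)
c=np.zeros((384,800,3),np.uint8); c[:,:400]=cv2.resize(a,(400,300))[0:300].shape and 0; c[:300,:400]=cv2.resize(a,(400,300)); c[:360,400:784]=b; cv2.imwrite("pics/w8.png",c[:,:,::-1])
```

```text
spread [0. 0. 0.]
[ 0.5336 -0.1519  0.122 ] lip [ 0.5245 -0.114   0.0781] z [ 0.164 -0.686 -0.708] [  5.1  -5.5 -21.8  65.4 -44.3  78.3] [ 0.1  0.8 -2.3] 0.0561541233104476
```

View pics/w8.png

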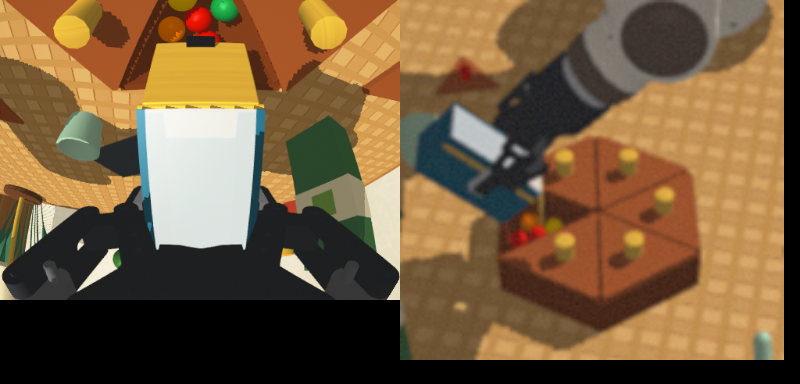

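The wrist picture shows the empty caddy with its flap open, and sweets (yellow, red, green, orange, red) in the cell at (195,15). The scene view agrees. Now lift and level.

Emit:
servo_tool(
  moves=[
    [[0,0,0],[-0.007,0,-0.007],40],
    [[0,0,0],[-0.014,0,-0.014],40],
    [[0,0,0],[-0.007,0,-0.007],40],
    [[0,5,0],[0,0,0],40],
    [[0,5,0],[0,0,0],40],
    [[0,5,0],[0,0,0],40],
    [[0,5,0],[0,0,0],40],
    [[0,5,0],[0,0,0],40],
    [[0,5,0],[0,0,0],40],
    [[0,5,0],[0,0,0],40],
    [[0,5,0],[0,0,0],40],
    [[0,5,0],[0,0,0],40],
  ],
)

```text
time: 24.95
ee_pos: [0.5337, -0.1518, 0.1624]
tcp_rot: [179.9, -0.2, 103.5]
wrist_force: [0.3, 0.2, -2.0]
opening: 0.056
grasp_force: 43.7
```

Run:
```python
from h import *
f=pose(3); print(f[0].round(4),f[1].as_euler("xyz",degrees=True).round(2))
plan([.476,-.3449,.15],Rd(103.5),f); plan([.476,-.3449,.15],Rd(219.3),f)
```

```text
spread [0.     0.0006 0.0004]
[ 0.5337 -0.1526  0.1618] [179.99  -0.22 103.44]
turn [ 0.01 -0.22 -0.06] then shift [-0.1735 -0.101   0.0118]  |rows 5.0 t 25.1
turn [   0.23   -0.13 -115.86] then shift [ 0.1665 -0.1123  0.0118]  |rows 14.0 t 25.1
```

Emit:
servo_tool(
  moves=[
    [[0,-0.2,0],[-0.0248,-0.0144,0],40],
    [[0,0,0],[-0.0248,-0.0144,0],40],
    [[0,0,0],[-0.0248,-0.0144,0],40],
    [[0,0,0],[-0.0248,-0.0144,0],40],
    [[0,0,0],[-0.0248,-0.0144,0],40],
    [[0,0,0],[-0.0248,-0.0144,0],40],
    [[0,0,0],[-0.0248,-0.0144,0],40],
    [[0,0,-8],[0,0,0],40],
    [[0,0,-8],[0,0,0],40],
    [[0,0,-8],[0,0,0],40],
    [[0,0,-8],[0,0,0],40],
    [[0,0,-8],[0,0,0],40],
  ],
)

```text
time: 26.3
ee_pos: [0.4761, -0.3434, 0.1621]
tcp_rot: [-179.7, 0.2, 143.9]
wrist_force: [0.1, -1.2, -2.2]
opening: 0.0557
grasp_force: 43.6
```

Emit:
servo_tool(
  moves=[
    [[0,0,-8],[0,0,0],40],
    [[0,0,-8],[0,0,0],40],
    [[0,0,-8],[0,0,0],40],
    [[0,0,-8],[0,0,0],40],
    [[0,0,-8],[0,0,0],40],
    [[0,0,-8],[0,0,0],40],
    [[0,0,-8],[0,0,0],40],
    [[0,0,-8],[0,0,0],40],
    [[0,0,-8],[0,0,0],40],
    [[0,0,-4],[0,0,0],40],
    [[0,0,0],[0,0,0],40],
    [[0,0,0],[0,0,0],40],
  ],
)

```text
time: 27.5
ee_pos: [0.4761, -0.3435, 0.1621]
tcp_rot: [-179.8, -0.2, -140.6]
wrist_force: [0.9, 0.6, -2.1]
opening: 0.0553
grasp_force: 43.6
```

Run:
```python
from h import *
f=pose(3); print(f[0].round(4),f[1].as_euler("xyz",degrees=True).round(2))
plan([.476,-.3449,.024],Rd(219.3),f)
im,P=cloud("wrist"); z=P[...,2]
cen=(abs(P[...,0]-.473)<.1)&(abs(P[...,1]+.34)<.1)&(z>f[0][2]+.03)&(z<f[0][2]+.06); p=P[cen]
print(cv2.minAreaRect((p[:,:2]*1000).astype(np.float32)),np.nanmedian(p[:,2]))
q=p[abs(p[:,2]-np.median(p[:,2]))<.006]; A=np.c_[q[:,:2]-q[:,:2].mean(0),np.ones(len(q))]; print(np.linalg.lstsq(A,q[:,2],rcond=None)[0])
```

```text
spread [0.     0.0001 0.    ]
[ 0.4761 -0.3436  0.162 ] [-1.7980e+02 -1.5000e-01 -1.4057e+02]
turn [-0.2  -0.15  0.13] then shift [ 0.0009 -0.001   0.138 ]  |rows 3.0 t 27.65
((458.38885498046875, -357.80322265625), (77.59919738769531, 121.01780700683594), 39.679420471191406) 0.20697667425603106
[0.01143316 0.00616433 0.20681334]
```

Emit:
servo_tool(
  moves=[
    [[-0.2,-0.15,0.1],[0.0009,-0.001,0.01],40],
    [[0,0,0],[0,0,0.025],40],
    [[0,0,0],[0,0,0.03],40],
    [[0,0,0],[0,0,0.03],40],
    [[0,0,0],[0,0,0.02],40],
    [[0,0,0],[0,0,0.012],40],
    [[0,0,0],[0,0,0.005],40],
    [[0,0,0],[0,0,0.003],40],
    [[0,0,0],[0,0,0.001],40],
    [[0,0,0],[0,0,0],40],
  ],
)

```text
time: 28.7
ee_pos: [0.4763, -0.3455, 0.0267]
tcp_rot: [-180.0, 0.1, -140.6]
wrist_force: [-0.6, -0.2, -1.6]
opening: 0.0555
grasp_force: 43.7
```

Emit:
servo_tool(
  moves=[
    [[0,0,0],[0,0,0.001],40],
    [[0,0,0],[0,0,0.001],40],
    [[0,0,0],[0,0,0.001],40],
    [[0,0,0],[0,0,0],40],
  ],
)

```text
time: 29.1
ee_pos: [0.4761, -0.3452, 0.0236]
tcp_rot: [180.0, 0.1, -140.6]
wrist_force: [-1.9, 2.5, 3.6]
opening: 0.0556
grasp_force: 44.2
```

Emit:
servo_tool(
  moves=[
    [[0,0,0],[0,0,0],72],
    [[0,0,0],[0,0,0],82],
    [[0,0,0],[0,0,0],82],
    [[0,0,0],[0,0,0],82],
    [[0,0,0],[0,0,-0.02],82],
    [[0,0,0],[0,0,-0.04],82],
    [[0,0,0],[0,0,-0.045],82],
    [[0,0,0],[0,0,-0.045],82],
    [[0,0,0],[0,0,-0.04],82],
    [[0,0,0],[0,0,0],82],
    [[0,0,0],[0,0,0],82],
  ],
)

```text
time: 30.2
ee_pos: [0.4763, -0.3457, 0.2137]
tcp_rot: [-179.9, 0.1, -140.6]
wrist_force: [0.3, 0.0, -0.6]
opening: 0.0701
grasp_force: 0.0
```

Run:
```python
from h import *
im,P=cloud("wrist"); z=P[...,2]
near=(abs(P[...,0]-.473)<.11)&(abs(P[...,1]+.34)<.1)
def rect(m,n):
    m=cv2.morphologyEx(m.astype(np.uint8),cv2.MORPH_OPEN,np.ones((3,3)))
    k,l,st,ce=cv2.connectedComponentsWithStats(m); p=P[l==1+st[1:,4].argmax()]
    print(n,len(p),cv2.minAreaRect((p[:,:2]*1000).astype(np.float32)))
rect(near&(z>.060)&(z<.075),"caddytop")
rect(near&(im.max(-1)<90)&(z>-.002)&(z<.075),"board")
b,Q=cloud("top"); 
c=np.zeros((384,800,3),np.uint8); c[:300,:400]=cv2.resize(im,(400,300)); c[:360,400:]=cv2.resize(b[140:284,220:380],(400,360)); cv2.imwrite("pics/w9.png",c[:,:,::-1])
for i in range(1): print([(round(r["score"],2),np.round(w("top",r["xyz"]),3).tolist()) for r in mark_of("sweet0_center","top")])
```

```text
caddytop 6713 ((476.5712890625, -344.6218566894531), (124.46501922607422, 56.66783142089844), 39.62991714477539)
board 4766 ((477.34814453125, -343.3353576660156), (161.87860107421875, 100.50215148925781), 39.50983428955078)
[(0.47, [0.508, -0.088, 0.018]), (0.36, [0.495, -0.103, 0.016])]
```

View pics/w9.png

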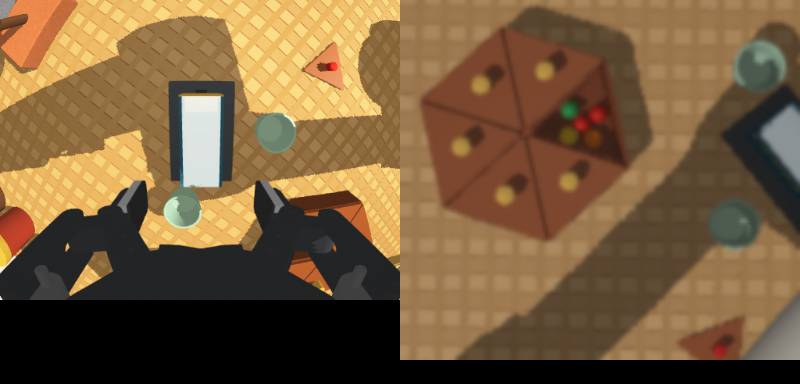

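The pictures show all five sweets (green, two red, yellow, orange) in the cell around (580,125). The caddy is empty, upright and centred on its board to within about 2 mm, and the cups are unmoved.

```bash
python3 -c "
from workcell import *
print(job_done())"
```

```text
the job is handed in; nothing more can be done
None
```

I handed the job in at about 30 s: the lid lies flat and knob-up on the tray, all five sweets are in the cell, and the empty caddy stands upright within about 2 mm of the middle of its board.

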